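Dock the culture dish and the well plate, then start the scan

ROBOT

A 6-joint arm with a two-finger parallel gripper is mounted at the origin on the work surface. World frame = base frame: x ahead of the robot, y to its left, z up, the work surface at z = 0. Lengths are in m, angles in degrees, forces in N, time in s.
With the tool pointing down it reaches from about 0.25 to 0.725 m from the base axis. Payload 9.7 kg.
Tool frame: the origin (TCP) lies between the finger pads; the fingertips stand bot.tcp_to_tips ahead of it and the grasp point (between the pads) lies 2 mm behind it (bot.tcp_to_tips is the distance from the TCP to the fingertips, in m); z points along the fingers, y is the line along which they close (so a half turn about z gives the same grasp; the last joint's range is limited). The gripper opens to 85 mm and grips with 20 to 120 N. Pads are 22 mm wide; open, the fingers measure 114 mm over their backs; the gripper's body (76 mm by 85 mm) begins 54 mm behind the grasp point. The pads swing forward as they close: fully open they stand 13 mm farther back than shut.
Start: joints at [70.13, 4.979, 10.078, 95.1, 0, 90], TCP at [0.187, 0.517, 0.219] pointing down, gripper open.
Joint ranges: [-179.16, 179.16], [-48.56, 103.87], [-65.8, 70.77], [-126.05, 130.52], [-82.76, 87.17], [-180, 180]. Speed limits (degrees/s): [127.2, 127.2, 147.25, 180, 180, 180].

INTERFACE

Orientations are given as [roll, pitch, yaw] about the fixed x, y, z axes, in that order (R = Rz(yaw) Ry(pitch) Rx(roll)).
In Python, from workcell import sensors, camera, camera_params, bot gives the robot as it stands.
- The arm moves only by the tool apply_moves, never from a script. Its argument "motion" is a list of rows, each an object with "jaw": the opening, from -1 (shut) to 1 (fully open); "xyz": the shift along the tool's x, y, z in mm, a list of three; "twist": the turn about the tool's z in rad. A call has 1 to 5 rows; each row is the pose to reach, as a shift and turn from the pose commanded when the call began, along the tool's axes at that moment; what a row does not reach only later rows make up. A row lasts 1/8 s, in which the tool goes at most 62.5 mm and 10.7 degrees, less where a joint would pass 70% of its speed; a pose out of reach is approached as far as the arm can. A call with a gripper value outside its range is refused whole. The fingers move at their own pace and stop on an object; "grip_force" is the grip in N (left out, the last holds). Time passes only in rows, so rows that repeat a pose let the fingers close. It gives the time, the measured TCP pose, the force, the opening and the grip force at its end, in the units of the state.
- sensors.get_obs(): the state, without advancing time (a new reading comes with each control period).
- camera(name): name is "side" or "top" or "wrist"; returns (picture, depth): 400x640x3 uint8, red, green, blue; 400x640 float32, m along the optical axis (not along the pixel's ray), 0 where there is no reading.
- camera_params(name): a dict with "mtx" (3x3 intrinsics, pixels), "k1" (the pictures are not rectified: a ray, as slopes to the right and down, at radius r is drawn at 1 + k1 r^2 times it, then the intrinsics apply), "rvec" (rotation vector, rad) and "tvec" (3), from world to camera coordinates, as OpenCV has them. Camera axes: x right, y down, z forward; pixel columns grow to the right and rows downward; lengths in m; the calibration is good to about 2 mm. A picture is of the moment at which its call begins: read the wrist's pose just before it. camera_params takes no time and is no camera call; for the wrist camera it gives the pose at the moment of the call.
- bot.job_done(): hands the job in; it is judged then, once.
The state is a dict: "time": time; "q": joint angles; "qd": joint speeds; "joint_efforts": joint torques, N m; "ee_pos": TCP position; "tcp_rot": TCP orientation; "wrist_force": force on the tool from outside, world axes, zero at the start; "torque": the same for the moment, N m; "opening": finger opening in m; "grasp_force": force on a finger pad.
Only numpy, scipy, OpenCV 4.12 (cv2) and the standard library are available. Lean on these libraries where they do the work, as an engineer would, in place of code of your own. Each camera call takes 0.05 s, during which the arm holds its last target. There are 200 camera calls.

TASK

Slide the round culture dish and the rectangular well plate along the bench, each through the open mouth of the blue nest that matches its shape, until it sits fully home; keep both flat on the bench all the way (they are filled: do not lift or tip them) and leave the other things on the bench where they are. When both are home, press the green scan button fully down and let it go.

Things in the scene. Friction and masses are not known exactly. Their poses are not given: they have to be found in the camera images.
- petri_dish: Round closed culture dish, 100 mm diameter, 18 mm high, pale rim with a dark red disc on top, about 90 g. Origin: centre of its underside. Too wide to grasp: push it.
- well_plate: White rectangular 24-well plate with orange and pink wells, 128 mm (its x axis) by 86 mm (its y axis), 20 mm high, about 120 g; either end may go in first. Origin: centre of its underside. Too wide to grasp: push it.
- round_nest: Fixed blue nest for the dish, no floor step. Half-circle wall round its +x side: inner radius 52.5 mm, 8 mm thick, 14 mm high. Mouth towards its -x, with wings that flare from 105 mm apart at x=0 to 132 mm at x=-22 mm. Origin: on the bench, where the seated dish's centre belongs (2.5 mm play). Push in along its +x.
- rect_nest: Fixed blue U-shaped nest for the plate, no floor step. Walls 8 mm thick, 14 mm high: sides 91 mm apart from x=-35 mm to the back wall, inner face at x=64 mm. Mouth towards its -x, wings flare to 116 mm apart at x=-53 mm. Origin: on the bench, where the seated plate's centre belongs (long side along x, its rear end then at x=-64 mm, outside the mouth). Push in along its +x.
- scan_button (a joint): Travel of the green push button: 0 up, about 0.006 m fully down; it springs back; about 5 N presses it fully.
- scan_button_top (a point): Centre of the top face of the green button (32 mm diameter, on a small grey housing on the bench); press straight down.
- media_bottle: Bystander: glass bottle with orange cap, 64 mm diameter, 140 mm high. Origin: centre of its underside.
- beaker: Bystander: glass beaker, 70 mm diameter, 90 mm high. Origin: centre of its underside.
- spatula: Bystander: spatula with wooden handle lying flat, 170 mm long along its x axis. Origin: under its middle.
- timer: Bystander: white timer lying flat, 55 x 75 x 22 mm. Origin: centre of its underside.
- tip_box: Bystander: orange box of pipette tips, 85 x 120 x 53 mm. Origin: centre of its underside.
Not all that is in view belongs to the job. What is shaped like the well_plate but purple is not meant.

How it is judged (in metres and radians):
On the way, in this order (a step that is already met when the one before it is completed fails the run):
1. both the dish and the plate are fully home in their matching nests (horizontal distance between petri_dish and round_nest below 0.006 m and height (world z) of each of petri_dish, well_plate below 0.004 m and angle between each of petri_dish, well_plate's own z axis and vertical below 0.05 rad and horizontal distance between well_plate and rect_nest below 0.006 m and angle between the x axis of well_plate and the x axis of rect_nest, either way round below 0.06 rad and linear speed of each of petri_dish, well_plate below 0.02 m/s), for 0.2 s.
2. then the green scan button is pressed fully down (value of joint scan_button above 0.0045 m), for 0.05 s.
At the end, for the whole second after the job is handed in: The dish lies flat on the bench with its centre within 6 mm of the round nest's origin; the plate lies flat with its centre within 6 mm of the rectangular nest's origin and its long side within 0.06 rad of the nest's x axis; both at rest; the button is up again (below 2 mm) (all of step 1 and value of joint scan_button below 0.002 m); the robot touches nothing.
It fails at once if the dish or the plate is lifted more than 15 mm or tipped more than about 14 degrees (height (world z) of any of petri_dish, well_plate above 0.015 m or angle between any of petri_dish, well_plate's own z axis and vertical above 0.25 rad).
It fails at once if a bystander is moved more than 30 mm (distance of any of media_bottle, beaker, spatula, timer, tip_box from where it was at the start of the episode above 0.03 m).
It also fails if it takes over 69 s, if anything falls off the work surface, if the arm or the gripper's body presses on something with over 40 N, if the wrist force passes 120 N, or if a joint passes its speed limit or range.

## Working session

There is one attempt and no reset: what is moved stays moved. The work goes in short steps, Python scripts to look and compute and a tool call to move; the robot and the scene stay as the last step left them, time stands still between calls to the robot, and variables do not carry over. Pictures are saved under pics/ and viewed, at most 10 in all, crops included, and the job is handed in when it is done.

Besides the shell and the picture viewer there is one more tool, called after "Emit:" by a JSON object that holds its "api" and its "payload", one argument or row to a line. apply_moves: Moves the arm, as the interface text tells. Its arguments: {"type":"object","properties":{"motion":{"type":"array","items":{"type":"object","properties":{"jaw":{"type":"number"},"xyz":{"type":"array","items":{"type":"number"}},"twist":{"type":"number"}}}},"grip_force":{"type":"number"}},"required":["motion"]}

```bash
mkdir -p pics; ls; cat > h.py <<'E'
import numpy as np, cv2
from workcell import sensors, camera, camera_params, bot
def ray(p,uv):
    R=cv2.Rodrigues(np.array(p["rvec"],float))[0]; t=np.array(p["tvec"],float).ravel()
    K=np.array(p["mtx"],float)
    uv=np.atleast_2d(np.array(uv,float))
    d=cv2.undistortPoints(uv.reshape(-1,1,2),K,np.array([p["k1"],0,0,0.]))[:,0]
    d=np.c_[d,np.ones(len(d))]@R
    return -R.T@t,d
def onplane(p,uv,z):
    c,d=ray(p,uv); s=(z-c[2])/d[:,2]; return c+d*s[:,None]
E
python3 - <<'E'
from h import *
print(sensors.get_obs(), bot.tcp_to_tips)
for n in("top","side"):
    a,d=camera(n); cv2.imwrite(f"pics/{n}0.png",a[:,:,::-1]); np.save(f"{n}0.npy",d); print(n,camera_params(n))
E
```

```text
pics
{'time': 0.0, 'q': array([ 7.01305749e+01,  5.01107969e+00,  1.00337882e+01,  9.51009752e+01,
       -1.68318695e-03,  9.00021967e+01]), 'qd': array([-0.1027412 , -0.01734749, -0.06602792, -0.12869454, -0.11498022,
        0.08269206]), 'joint_efforts': array([-5.80615142e-04, -5.20389318e+01,  4.64802790e+01,  1.65752345e-02,
        5.73405191e-05, -2.56139361e-05]), 'ee_pos': array([0.18685225, 0.51700983, 0.21817733]), 'tcp_rot': array([-1.79921733e+02,  1.68618605e-03,  1.60128381e+02]), 'wrist_force': array([0.15846092, 0.50799659, 0.52700356]), 'torque': array([ 0.01758302, -0.07001746,  0.00748649]), 'grasp_force': 0.0, 'opening': 0.08533923852580311} 0.017
top {'mtx': array([[369.34890728,   0.        , 321.98472815],
       [  0.        , 369.34890728, 196.98534536],
       [  0.        ,   0.        ,   1.        ]]), 'k1': -0.01608314799138256, 'rvec': array([ 2.18016056, -2.13998538,  0.12587332]), 'tvec': array([-0.02892363,  0.55760091,  1.17846757])}
side {'mtx': array([[414.31944412,   0.        , 328.58881397],
       [  0.        , 414.31944412, 193.3622197 ],
       [  0.        ,   0.        ,   1.        ]]), 'k1': -0.08187551081163663, 'rvec': array([ 0.48640609, -2.783326  ,  1.07691887]), 'tvec': array([0.54138947, 0.20661543, 1.00307613])}
```

View pics/top0.png

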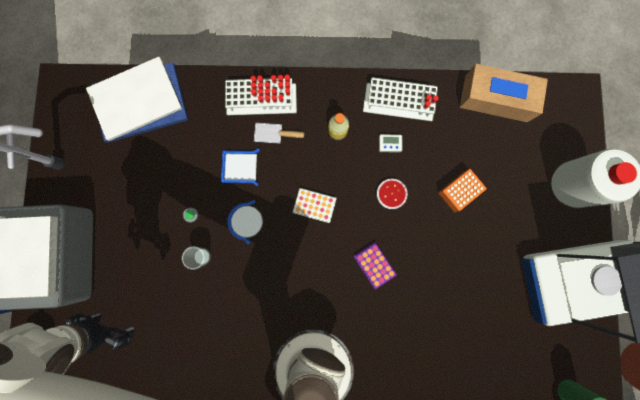

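View pics/side0.png

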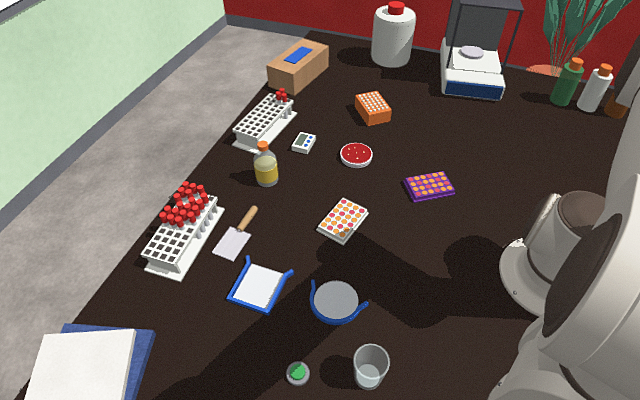

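Top view: the candidates are the plate (315,205, white/orange/pink) against the purple decoy (376,265), the dish (392,194) against the grey disc inside the round nest (245,222), and the rect nest at (240,167). The green button is at (190,215). The pale square inside the rect nest looks like a floor marking. I'll measure them and check one crop.

```bash
python3 - <<'E'
from h import *
P=camera_params("top"); a=cv2.imread("pics/top0.png"); hsv=cv2.cvtColor(a,cv2.COLOR_BGR2HSV)
c,_=ray(P,[[0,0]]); print("cam",c)
cv2.imwrite("pics/crop0.png",cv2.resize(a[110:300,170:500],None,fx=2.4,fy=2.4,interpolation=cv2.INTER_CUBIC))
H,S,V=[hsv[...,i].astype(int) for i in range(3)]
def comps(m,win,name,z,mina=40):
    x0,y0,x1,y1=win; mm=np.zeros(m.shape,np.uint8); mm[y0:y1,x0:x1]=m[y0:y1,x0:x1]*255
    cs,_=cv2.findContours(mm,cv2.RETR_EXTERNAL,cv2.CHAIN_APPROX_NONE)
    for k in cs:
        if cv2.contourArea(k)<mina: continue
        w=onplane(P,k[:,0],z)[:,:2]*1000
        r=cv2.minAreaRect(w.astype(np.float32)); 
        print(name,"area",cv2.contourArea(k),"ctr",np.round(r[0],1),"size",np.round(r[1],1),"ang",round(r[2],1))
bright=V>90
comps(bright,(285,180,345,230),"plate",.02)
comps(bright,(370,170,412,215),"dish",.018)
blue=(H>100)&(H<128)&(S>130)&(V>50)
comps(blue,(215,140,270,190),"rnest",.014); comps(blue,(215,195,275,250),"onest",.014)
comps((H>45)&(H<85)&(S>80)&(V>60),(175,200,205,230),"button",.03,10)
comps(bright,(175,200,205,230),"buttonhouse",.02,10)
comps((H>120)&(S>80)&(V>50),(345,235,405,295),"purple",.02)
comps(bright,(180,240,215,275),"beaker",.0,10)
comps(bright,(250,115,310,150),"spat",.005,10);comps(bright,(325,110,352,142),"bottle",.1,10);comps(bright,(375,130,410,157),"timer",.02,10)
comps((V>150)&(S<90),(222,150,262,186),"rfloor",.0);comps((V>70)&(S<90),(222,200,268,242),"ofloor",.0)
E
```

```text
cam [ 0.41586631 -0.02138891  1.23577461]
plate area 978.5 ctr [532.5   7.1] size [129.9  88.5] ang 75.7
dish area 725.5 ctr [ 577.6 -251.2] size [101. 100.] ang 0.1
rnest area 226.0 ctr [659.3 260.1] size [126.8 126.4] ang 0.6
onest area 155.0 ctr [477.7 252.1] size [ 85.3 143.4] ang 85.2
button area 60.0 ctr [492.7 416. ] size [29.8 26.3] ang 3.4
buttonhouse area 128.5 ctr [491.6 416.4] size [39.7 46.9] ang 1.1
purple area 1063.0 ctr [ 339.1 -194. ] size [130.9  90.7] ang 33.9
beaker area 466.0 ctr [352.6 396.8] size [75.5 89.8] ang 3.0
spat area 597.5 ctr [778.1 133.3] size [172.   68.3] ang 86.8
bottle area 398.0 ctr [777.9 -66.9] size [85.1 60.3] ang 0.9
timer area 389.0 ctr [ 747.7 -246.5] size [77.9 62.9] ang 90.0
rfloor area 758.0 ctr [661.4 262.4] size [ 86.6 107.7] ang 1.0
ofloor area 756.5 ctr [475.7 233.4] size [103. 103.] ang 46.6
```

View pics/crop0.png

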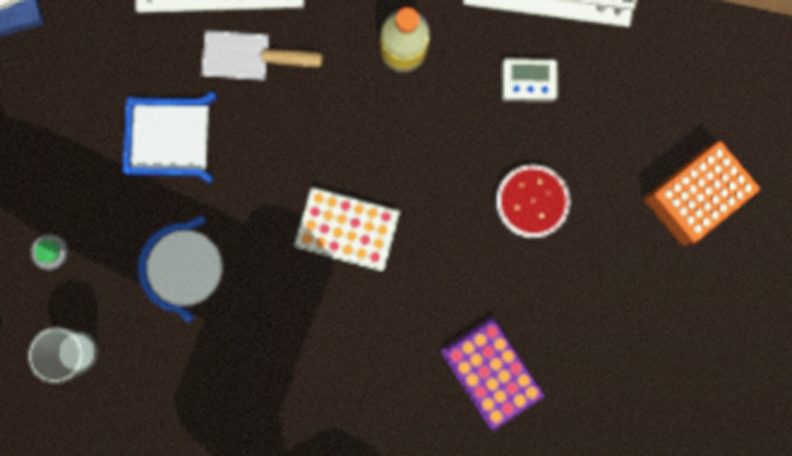

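The crop confirms the white/orange/pink plate at crop (348,230), the red dish at (533,201), and both nests with their mouths to the right (world -y). I'll measure the nest axes more precisely.

```bash
cat > nest.py <<'E'
from h import *
from scipy.optimize import least_squares
P=camera_params("top"); a=cv2.imread("pics/top0.png"); hsv=cv2.cvtColor(a,cv2.COLOR_BGR2HSV)
H,S,V=[hsv[...,i].astype(int) for i in range(3)]
blue=(H>100)&(H<128)&(S>110)&(V>40)
def pts(win,z):
    v,u=np.nonzero(blue[win[1]:win[3],win[0]:win[2]]); return onplane(P,np.c_[u+win[0],v+win[1]],z)[:,:2]*1000
w=pts((215,195,275,250),.012)
# mid wall: arc radius 56.5 or wings; robust circle centre fit on y-large part
m=w[:,1]>235
f=lambda c:np.hypot(*(w[m]-c).T)-56.5
r=least_squares(f,[476,235],loss="soft_l1",f_scale=2); print("round ctr",r.x,"rms",np.std(f(r.x)))
ww=w[w[:,1]<r.x[1]-12]; up=ww[ww[:,0]>r.x[0]].mean(0); lo=ww[ww[:,0]<r.x[0]].mean(0)
mid=w-r.x; far=np.hypot(*mid.T)>59; print("wing means",up,lo); d=up-lo; print("perp axis deg",np.degrees(np.arctan2(d[0],-d[1])), )
for tag,q in(("up",w[w[:,0]>r.x[0]]),("lo",w[w[:,0]<r.x[0]])): print(tag,"tip",q[np.argsort(q[:,1])[:6]].mean(0))
w=pts((215,140,270,190),.012)
s=w[(w[:,1]>222)&(w[:,1]<300)]
for q in(s[s[:,0]>680],s[s[:,0]<640]):
    k=np.polyfit(q[:,1],q[:,0],1); print("side x at y250",np.polyval(k,250),"deg",90-np.degrees(np.arctan(k[0])),len(q))
b=w[(w[:,1]>300)&(abs(w[:,0]-660)<35)]; print("back",np.polyfit(b[:,0],b[:,1],1),b.mean(0),len(b))
for q in(w[w[:,0]>660],w[w[:,0]<660]): print("tip",q[np.argsort(q[:,1])[:5]].mean(0))
E
python3 nest.py
python3 - <<'E'
from h import *
P=camera_params("top")
print(onplane(P,[[338,138],[463,190],[440,195]],0))
E
```

```text
round ctr [475.51315766 234.03315809] rms 3.33114237937736
wing means [539.07522301 213.84441006] [408.50446901 217.91213205]
perp axis deg 88.21561919221546
up tip [541.16307755 206.69500653]
lo tip [408.50446901 217.91213205]
side x at y250 710.2179211993016 deg 90.19056638827885 86
side x at y250 608.3275761897163 deg 89.67359518765363 81
back [-5.69021090e-03  3.22277755e+02] [658.53587865 318.53054694] 69
tip [718.29569917 197.33875568]
tip [599.64115461 198.07832971]
[[ 0.76696443 -0.06968477  0.        ]
 [ 0.59459736 -0.49520698  0.        ]
 [ 0.57608047 -0.41677311  0.        ]]
```

```bash
cat > go.py <<'E'
# usage: go.py x y z yaw [x y z yaw ...] (mm,deg) -> tool-frame shift for each from the present pose
import sys; from h import *
o=sensors.get_obs(); p=o["ee_pos"]*1000; R=cv2.Rodrigues(np.zeros(3))[0]
from scipy.spatial.transform import Rotation as Ro
R=Ro.from_euler("xyz",o["tcp_rot"],degrees=True).as_matrix()
print("t",round(o["time"],2),"p",p.round(1),"rot",o["tcp_rot"].round(1),"F",o["wrist_force"].round(1),"q",o["q"].round(0),"op",round(o["opening"]*1000,1))
for t in np.array(sys.argv[1:],float).reshape(-1,4):
    dy=(t[3]-o["tcp_rot"][2]+180)%360-180
    print("xyz",(R.T@(t[:3]-p)).round(1),"twist",round(-np.radians(dy),3))
E
python3 go.py 456 26.6 80 165.7
```

```text
t 0.1 p [186.9 517.1 218.2] rot [-179.9    0.   160.1] F [-0.  -0.2  0.2] q [70.  5. 10. 95. -0. 90.] op 85.4
xyz [-419.8 -369.6  138.7] twist -0.097
```

Emit:
{"api": "apply_moves", "payload": {
  "motion": [
    {"jaw": 1,"xyz": [-84,-74,0],"twist": -0.02},
    {"jaw": 1,"xyz": [-126,-111,0],"twist": -0.04},
    {"jaw": 1,"xyz": [-170,-150,0],"twist": -0.06},
    {"jaw": 1,"xyz": [-210,-185,40],"twist": -0.08},
    {"jaw": 1,"xyz": [-252,-222,60],"twist": -0.097}
  ]
}}

```text
time: 0.72
ee_pos: [0.3332, 0.2498, 0.1708]
tcp_rot: [180.0, 0.0, 165.7]
wrist_force: [0.5, 0.1, 0.4]
opening: 0.0856
grasp_force: 0.0
```

```bash
python3 go.py 456 26.6 60 165.7
```

```text
t 0.72 p [333.2 249.8 170.8] rot [180.    0.  165.7] F [0.5 0.1 0.4] q [ 37. -14. -13.  91.  -0.  51.] op 85.6
xyz [-173.9 -186.2  110.7] twist 0.001
```

Emit:
{"api": "apply_moves", "payload": {
  "motion": [
    {"jaw": 1,"xyz": [-40,-43,20],"twist": 0},
    {"jaw": 1,"xyz": [-80,-86,40],"twist": 0},
    {"jaw": 1,"xyz": [-120,-129,60],"twist": 0},
    {"jaw": 1,"xyz": [-160,-172,80],"twist": 0},
    {"jaw": 1,"xyz": [-174,-186,111],"twist": 0}
  ]
}}

```text
time: 1.35
ee_pos: [0.4566, 0.0255, 0.0601]
tcp_rot: [180.0, 0.1, 165.5]
wrist_force: [-0.0, 0.4, -0.6]
opening: 0.0853
grasp_force: 0.0
```

Emit:
{"api": "apply_moves", "payload": {
  "motion": [
    {"jaw": 1,"xyz": [0,0,20],"twist": 0},
    {"jaw": 1,"xyz": [0,0,34],"twist": 0},
    {"jaw": 1,"xyz": [0,0,40],"twist": 0},
    {"jaw": 1,"xyz": [0,0,43],"twist": 0},
    {"jaw": 1,"xyz": [0,0,43],"twist": 0}
  ]
}}

```text
time: 1.98
ee_pos: [0.4556, 0.0285, 0.018]
tcp_rot: [180.0, 0.0, 165.7]
wrist_force: [-0.4, 0.1, 0.1]
opening: 0.0855
grasp_force: 0.0
```

```bash
python3 go.py 480 20.4 16 165.7 605 -8.5 16 180; python3 - <<'E'
from h import *
a,d=camera("side"); cv2.imwrite("pics/s1.png",cv2.resize(a[140:290,250:500,::-1],None,fx=3,fy=3))
E
```

```text
t 1.98 p [455.6  28.5  18. ] rot [180.    0.  165.7] F [-0.4  0.1  0.1] q [  4.  -7. -24.  73.  -0.  18.] op 85.5
xyz [-25.6  -1.8   2. ] twist 0.0
xyz [-153.9    1.     2.1] twist -0.249
```

View pics/s1.png

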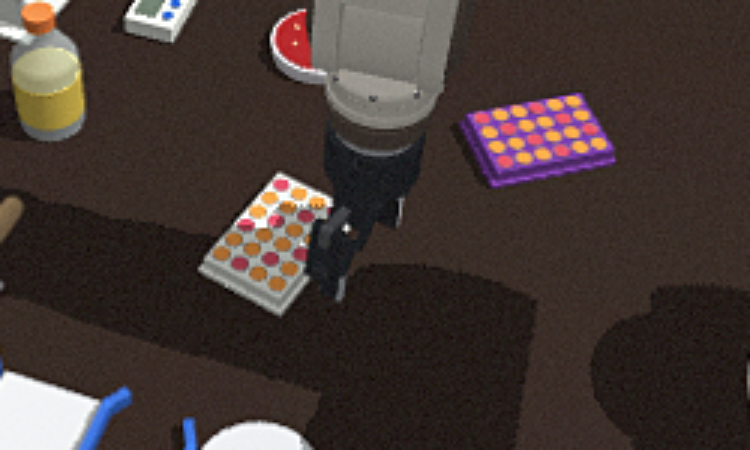

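The side crop shows the fingers behind the plate's near long side (fingertip at 338,298), slightly clear of the bench. I'll lower a bit more, then push while turning.

Emit:
{"api": "apply_moves", "payload": {
  "motion": [
    {"jaw": 1,"xyz": [0,-1,4],"twist": 0},
    {"jaw": 1,"xyz": [-10,-2,6],"twist": 0},
    {"jaw": 1,"xyz": [-20,-2,6],"twist": 0},
    {"jaw": 1,"xyz": [-26,-2,6],"twist": 0},
    {"jaw": 1,"xyz": [-38,-2,6],"twist": -0.023}
  ]
}}

```text
time: 2.65
ee_pos: [0.4923, 0.0167, 0.0115]
tcp_rot: [-180.0, -0.0, 167.1]
wrist_force: [-0.4, 0.3, 0.3]
opening: 0.0857
grasp_force: 0.0
```

```bash
python3 go.py 549 4 12 173 605 -8.5 12 180
```

```text
t 2.65 p [492.3  16.7  11.5] rot [-180.    -0.   167.1] F [-0.4  0.3  0.3] q [  2.  -2. -20.  72.   0.  15.] op 85.7
xyz [-58.2   0.3  -0.5] twist -0.104
xyz [-115.5    0.6   -0.5] twist -0.226
```

Emit:
{"api": "apply_moves", "payload": {
  "motion": [
    {"jaw": 1,"xyz": [-14,0,0],"twist": -0.027},
    {"jaw": 1,"xyz": [-28,0,0],"twist": -0.055},
    {"jaw": 1,"xyz": [-42,0,0],"twist": -0.082},
    {"jaw": 1,"xyz": [-56,0,0],"twist": -0.11},
    {"jaw": 1,"xyz": [-70,0,0],"twist": -0.137}
  ]
}}

```text
time: 3.28
ee_pos: [0.5608, 0.0009, 0.0115]
tcp_rot: [-180.0, -0.0, 175.0]
wrist_force: [0.7, -0.0, -0.3]
opening: 0.0853
grasp_force: 0.0
```

```bash
cat > look.py <<'E'
from h import *
P=camera_params("top"); a,_=camera("top"); a=np.ascontiguousarray(a[:,:,::-1]); cv2.imwrite("pics/last.png",a)
hsv=cv2.cvtColor(a,cv2.COLOR_BGR2HSV); H,S,V=[hsv[...,i].astype(int) for i in range(3)]
def rep(m,z,n,lo,hi):
    m=cv2.morphologyEx(m.astype(np.uint8)*255,cv2.MORPH_CLOSE,np.ones((5,5)))
    for k in cv2.findContours(m,cv2.RETR_EXTERNAL,cv2.CHAIN_APPROX_NONE)[0]:
        if not lo<cv2.contourArea(k)<hi: continue
        r=cv2.minAreaRect((onplane(P,k[:,0],z)[:,:2]*1000).astype(np.float32)); u=k[:,0].mean(0)
        if 100<u[1]<290 and 170<u[0]<450: print(n,"px",u.round(),"ctr",np.round(r[0],1),"size",np.round(r[1],1),"ang",round(r[2],1),cv2.contourArea(k))
rep((S>100)&(V>60)&((H<25)|(H>165)),.02,"wells/red",60,1200)
rep((V>75)&~((H>100)&(H<150)&(S>90)),.02,"bright",150,2500)
E
python3 look.py; python3 go.py 605 -8.5 12 180
```

```text
wells/red px [376. 266.] ctr [ 337.9 -196.3] size [110.9  72.9] ang 34.2 640.0
wells/red px [392. 193.] ctr [ 575.7 -250.7] size [83.7 86.7] ang 1.1 513.5
wells/red px [292. 134.] ctr [773.6  87.3] size [81.9 21.8] ang 87.8 121.5
wells/red px [339. 118.] ctr [833.1 -71.4] size [38.8 34.1] ang 0.8 86.0
bright px [376. 266.] ctr [ 338.9 -196.8] size [116.9  78.1] ang 34.0 745.0
bright px [195. 257.] ctr [353.4 391.6] size [74.1 92.1] ang 1.2 487.5
bright px [190. 215.] ctr [491.7 416.2] size [46.9 46.4] ang 3.3 160.0
bright px [246. 221.] ctr [474.7 229.3] size [101.4 101.3] ang 46.6 753.5
bright px [392. 193.] ctr [ 575.8 -249.2] size [104.1 103.2] ang 0.1 753.0
bright px [241. 167.] ctr [655.8 257.3] size [ 88.6 107. ] ang 1.0 774.0
bright px [390. 143.] ctr [ 747.4 -246.5] size [62.3 79. ] ang 1.1 402.5
bright px [276. 133.] ctr [773.7 133. ] size [167.5  69.1] ang 86.1 595.5
bright px [338. 127.] ctr [803.4 -70.1] size [91.  71.3] ang 1.1 415.5
t 3.33 p [562.2   0.6  11.5] rot [-1.80e+02  1.00e-01  1.75e+02] F [-0.6 -0.8  0.5] q [  0.   8. -10.  72.  -0.   5.] op 85.6
xyz [-43.5  -5.4  -0.5] twist -0.087
```

Emit:
{"api": "apply_moves", "payload": {
  "motion": [
    {"jaw": 1,"xyz": [-12,-1,0],"twist": -0.025},
    {"jaw": 1,"xyz": [-24,-2,0],"twist": -0.05},
    {"jaw": 1,"xyz": [-34,-4,0],"twist": -0.075},
    {"jaw": 1,"xyz": [-43,-5,0],"twist": -0.087},
    {"jaw": 1,"xyz": [-43,-5,0],"twist": -0.087}
  ]
}}

```text
time: 3.95
ee_pos: [0.6027, -0.0078, 0.0114]
tcp_rot: [-180.0, -0.0, 179.8]
wrist_force: [0.0, -0.1, -0.5]
opening: 0.0857
grasp_force: 0.0
```

Emit:
{"api": "apply_moves", "payload": {
  "motion": [
    {"jaw": 1,"xyz": [30,0,0],"twist": 0},
    {"jaw": 1,"xyz": [80,0,-25],"twist": 0},
    {"jaw": 1,"xyz": [130,-20,-65],"twist": 0.15},
    {"jaw": 1,"xyz": [170,20,-85],"twist": 0.3},
    {"jaw": 1,"xyz": [170,70,-85],"twist": 0.5}
  ]
}}

```text
time: 4.58
ee_pos: [0.4316, 0.0583, 0.0994]
tcp_rot: [179.8, 0.2, 152.4]
wrist_force: [2.0, -0.1, -0.1]
opening: 0.0856
grasp_force: 0.0
```

```bash
python3 look.py | grep -v "spat"; python3 go.py 659 -100 70 90
```

```text
wells/red px [376. 265.] ctr [ 338.3 -196.9] size [111.   71.3] ang 34.3 638.0
wells/red px [315. 204.] ctr [534.8   7.4] size [107.2  68.4] ang 75.7 488.5
wells/red px [392. 193.] ctr [ 575.7 -250.7] size [83.7 86.7] ang 1.1 513.0
wells/red px [292. 134.] ctr [772.1  87. ] size [82.1 24.7] ang 87.8 125.5
wells/red px [339. 118.] ctr [833.  -71.4] size [38.8 34. ] ang 0.6 86.0
bright px [376. 266.] ctr [ 338.7 -196.6] size [116.9  77.6] ang 33.8 744.5
bright px [195. 257.] ctr [353.4 391.6] size [74.1 92.1] ang 1.2 490.0
bright px [190. 215.] ctr [491.7 416.2] size [46.9 46.5] ang 3.3 160.0
bright px [392. 193.] ctr [ 575.8 -249.1] size [104.1 103.1] ang 0.1 751.0
bright px [241. 167.] ctr [655.8 257.3] size [ 88.6 107. ] ang 1.0 774.0
bright px [390. 143.] ctr [ 747.4 -246.5] size [62.3 79. ] ang 1.1 408.5
bright px [276. 133.] ctr [772.5 131.4] size [171.   68.3] ang 85.4 587.0
bright px [338. 126.] ctr [803.4 -70.1] size [91.  71.3] ang 1.1 415.0
t 4.62 p [432.1  62.7  98.3] rot [1.798e+02 1.000e-01 1.517e+02] F [-0.3  1.1 -0.8] q [  8. -12. -19.  82.   0.  37.] op 85.9
xyz [-276.8  -35.6   28.7] twist 1.076
```

View pics/last.png

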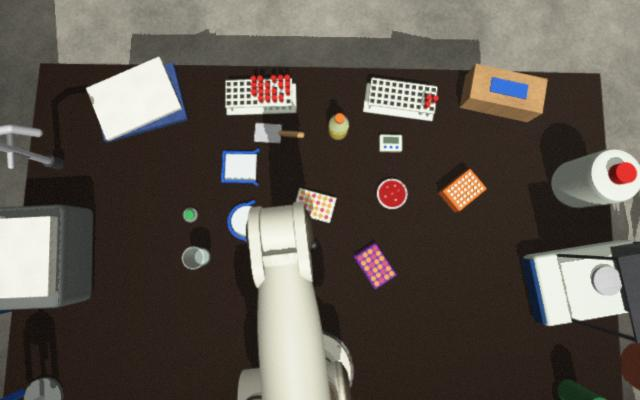

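The plate (315,204) has not moved, so the fingers passed over it. I'll get the true tip height from the earlier side picture, which was taken at TCP z=18.

```bash
python3 - <<'E'
from h import *
P=camera_params("side")
for z in(0,10,20,30,40,50): print(z,(onplane(P,[[250+338/3,140+298/3],[250+400/3,140+225/3]],z/1000)*1000).round(0)[:,:2].tolist())
print(camera_params("wrist"))
E
```

```text
0 [[465.0, 44.0], [435.0, -53.0]]
10 [[463.0, 52.0], [434.0, -45.0]]
20 [[462.0, 59.0], [433.0, -37.0]]
30 [[460.0, 66.0], [432.0, -29.0]]
40 [[459.0, 73.0], [430.0, -20.0]]
50 [[458.0, 80.0], [429.0, -12.0]]
{'mtx': array([[314.83350626,   0.        , 323.96175887],
       [  0.        , 314.83350626, 202.657871  ],
       [  0.        ,   0.        ,   1.        ]]), 'k1': -0.04959751579726952, 'rvec': array([-2.45831668, -1.46678529, -0.24009128]), 'tvec': array([-0.26116385, -0.33587362,  0.15427781])}
```

```bash
python3 go.py 450 28 14 165.7
```

```text
t 4.62 p [432.1  62.7  98.3] rot [1.798e+02 1.000e-01 1.517e+02] F [-0.3  1.1 -0.8] q [  8. -12. -19.  82.   0.  37.] op 85.9
xyz [-32.  -22.4  84.3] twist -0.245
```

Emit:
{"api": "apply_moves", "payload": {
  "motion": [
    {"jaw": 1,"xyz": [-32,-22,30],"twist": -0.18},
    {"jaw": 1,"xyz": [-32,-22,60],"twist": -0.245},
    {"jaw": 1,"xyz": [-32,-22,80],"twist": -0.245},
    {"jaw": 1,"xyz": [-32,-22,84],"twist": -0.245},
    {"jaw": 1,"xyz": [-32,-22,84],"twist": -0.245}
  ]
}}

```text
time: 5.25
ee_pos: [0.4512, 0.0242, 0.013]
tcp_rot: [180.0, 0.0, 166.9]
wrist_force: [-0.3, 0.5, 1.1]
opening: 0.0858
grasp_force: 0.0
```

Emit:
{"api": "apply_moves", "payload": {
  "motion": [
    {"jaw": 1,"xyz": [0,0,2],"twist": 0},
    {"jaw": 1,"xyz": [0,0,4],"twist": 0},
    {"jaw": 1,"xyz": [0,0,6],"twist": 0},
    {"jaw": 1,"xyz": [0,0,8],"twist": 0},
    {"jaw": 1,"xyz": [0,0,8],"twist": 0}
  ]
}}

```text
time: 5.88
ee_pos: [0.451, 0.0241, 0.0043]
tcp_rot: [-180.0, -0.0, 166.9]
wrist_force: [0.3, 0.3, 0.0]
opening: 0.0854
grasp_force: 0.0
```

```bash
python3 - <<'E'
from h import *
a,d=camera("wrist"); print(camera_params("wrist")); cv2.imwrite("pics/w1.png",a[:,:,::-1])
a,d=camera("side"); cv2.imwrite("pics/s2.png",cv2.resize(a[150:270,300:460,::-1],None,fx=4,fy=4,interpolation=cv2.INTER_CUBIC))
E
python3 go.py
```

```text
{'mtx': array([[314.83350626,   0.        , 323.96175887],
       [  0.        , 314.83350626, 202.657871  ],
       [  0.        ,   0.        ,   1.        ]]), 'k1': -0.04959751579726952, 'rvec': array([-2.25673606, -1.79294153, -0.28512023]), 'tvec': array([-0.12596706, -0.38652846,  0.04108977])}
t 5.97 p [451.1  24.1   4.5] rot [-180.    -0.   166.9] F [ 0.   0.6 -0.5] q [  3.  -7. -26.  71.   0.  16.] op 85.4
```

View pics/s2.png

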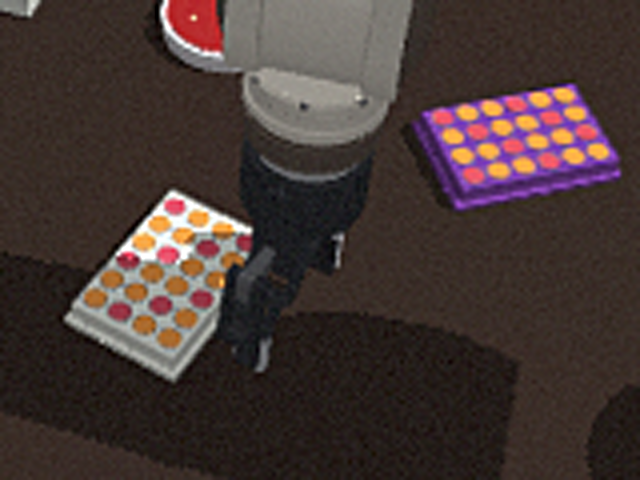

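The side crop shows the fingertips at (258,370) and (335,265), still above the bench with no contact force. I'll keep lowering in small steps while watching the force.

Emit:
{"api": "apply_moves", "payload": {
  "motion": [
    {"jaw": 1,"xyz": [0,0,2],"twist": 0},
    {"jaw": 1,"xyz": [0,0,4],"twist": 0},
    {"jaw": 1,"xyz": [0,0,5],"twist": 0},
    {"jaw": 1,"xyz": [0,0,6],"twist": 0},
    {"jaw": 1,"xyz": [0,0,6],"twist": 0}
  ]
}}

```text
time: 6.6
ee_pos: [0.4511, 0.0241, -0.0016]
tcp_rot: [-180.0, -0.0, 166.9]
wrist_force: [0.1, -1.1, -0.1]
opening: 0.0852
grasp_force: 0.0
```

View pics/w1.png

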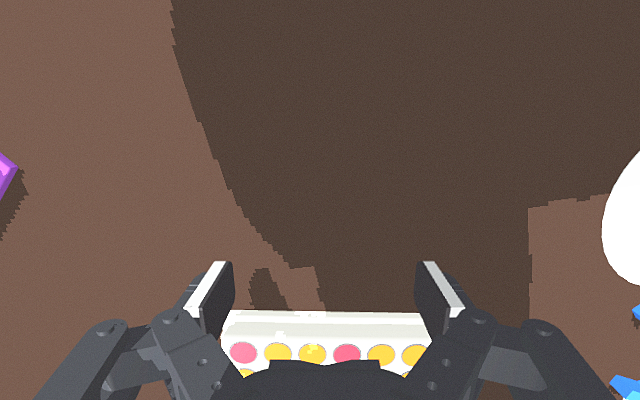

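The wrist view shows the pad tips at about (222,264) and (430,264), with the plate edge at row 315. I'll read the pad-tip height from depth.

```bash
python3 - <<'E'
from h import *
P=camera_params("wrist"); a,d=camera("wrist")
c,_=ray(P,[[0,0]]); print("cam",c*1000)
R=cv2.Rodrigues(P["rvec"])[0]; t=np.array(P["tvec"]).ravel()
K=P["mtx"]
for u,v in [(222,266),(215,275),(200,300),(190,312),(430,266),(440,280),(460,312),(320,340),(330,150),(330,325)]:
    z=d[v,u]; n=cv2.undistortPoints(np.array([[[u,v]]],float),K,np.array([P["k1"],0,0,0.]))[0,0]
    print((u,v),round(float(z),3),(R.T@(np.array([n[0]*z,n[1]*z,z])-t)*1000).round(1))
E
python3 go.py
```

```text
cam [374.14311515  42.39704954 152.70678288]
(222, 266) 0.135 [430.2 -15.7  32.9]
(215, 275) 0.129 [430.8 -17.   38.8]
(200, 300) 0.113 [430.8 -17.   56.1]
(190, 312) 0.11 [432.3 -19.6  60.4]
(430, 266) 0.137 [451.7  72.3  31.1]
(440, 280) 0.125 [451.2  72.4  43.3]
(460, 312) 0.105 [450.5  72.1  64.4]
(320, 340) 0.169 [493.2  12.7  15.4]
(330, 150) 0.153 [397.2  40.2  -1. ]
(330, 325) 0.177 [492.5  18.6   5.8]
t 6.65 p [451.1  24.1  -1.5] rot [-180.    -0.   166.9] F [0.7 0.3 0.8] q [  3.  -7. -26.  71.  -0.  16.] op 85.4
```

Emit:
{"api": "apply_moves", "payload": {
  "motion": [
    {"jaw": 1,"xyz": [0,0,4],"twist": 0},
    {"jaw": 1,"xyz": [0,0,8],"twist": 0},
    {"jaw": 1,"xyz": [0,0,12],"twist": 0},
    {"jaw": 1,"xyz": [0,0,14],"twist": 0},
    {"jaw": 1,"xyz": [0,0,14],"twist": 0}
  ]
}}

```text
time: 7.28
ee_pos: [0.451, 0.0241, -0.0157]
tcp_rot: [-180.0, -0.0, 166.9]
wrist_force: [0.3, -0.9, 0.2]
opening: 0.0855
grasp_force: 0.0
```

```bash
cat > tips.py <<'E'
from h import *
P=camera_params("wrist"); a,d=camera("wrist"); cv2.imwrite("pics/wt.png",a[:,:,::-1])
R=cv2.Rodrigues(P["rvec"])[0]; t=np.array(P["tvec"]).ravel(); K=P["mtx"]
v,u=np.mgrid[0:400,0:640]; n=cv2.undistortPoints(np.dstack([u,v]).reshape(-1,1,2).astype(float),K,np.array([P["k1"],0,0,0.]))[:,0]
z=d.ravel(); W=((np.c_[n*z[:,None],z]-t)@R).reshape(400,640,3)*1000   # world
o=sensors.get_obs(); p=o["ee_pos"]*1000; y=np.radians(o["tcp_rot"][2]-90); ax=np.array([np.cos(y),np.sin(y)]); ay=np.array([-ax[1],ax[0]])
r=W[...,:2]-p[:2]; s=r@ax; q=r@ay
m=(abs(s)<62)&(abs(q)<22)&(W[...,2]>4)&(d>0)&(d<.16)
for nm,k in(("neg",m&(s<0)),("pos",m&(s>0))):
    w=W[k]; lo=np.argsort(w[:,2])[:25]; print(nm,"tip low z",w[lo,2].mean().round(1),"along/perp",s[k][lo].mean().round(1),q[k][lo].mean().round(1))
E
python3 tips.py; python3 go.py
```

```text
neg tip low z 9.7 along/perp -42.3 -0.5
pos tip low z 9.6 along/perp 43.5 0.6
t 7.33 p [451.1  24.1 -15.5] rot [-180.    -0.   166.9] F [ 0.1 -0.7  0.3] q [  3.  -6. -27.  69.  -0.  16.] op 85.5
```

Emit:
{"api": "apply_moves", "payload": {
  "motion": [
    {"jaw": 1,"xyz": [0,0,2],"twist": 0.01},
    {"jaw": 1,"xyz": [0,0,4],"twist": 0.02},
    {"jaw": 1,"xyz": [-8,0,4],"twist": 0.02},
    {"jaw": 1,"xyz": [-16,0,4],"twist": 0.02},
    {"jaw": 1,"xyz": [-22,0,4],"twist": 0.02}
  ]
}}

```text
time: 7.95
ee_pos: [0.4733, 0.019, -0.0194]
tcp_rot: [180.0, 0.0, 165.8]
wrist_force: [-0.5, -1.0, 0.4]
opening: 0.0857
grasp_force: 0.0
```

```bash
python3 tips.py; python3 go.py 543 6 -19 173 605 -8.5 -19 180
```

```text
neg tip low z 4.1 along/perp -20.3 -17.8
pos tip low z 4.1 along/perp 23.4 -17.9
t 8.0 p [473.8  18.9 -19.4] rot [180.    0.  165.8] F [-0.1 -0.1  0.3] q [  2.  -3. -25.  68.  -0.  17.] op 85.6
xyz [-70.2   4.5  -0.4] twist -0.126
xyz [-133.9    5.7   -0.3] twist -0.249
```

Emit:
{"api": "apply_moves", "payload": {
  "motion": [
    {"jaw": 1,"xyz": [-8,0,0],"twist": 0},
    {"jaw": 1,"xyz": [-20,1,0],"twist": -0.02},
    {"jaw": 1,"xyz": [-32,1,0],"twist": -0.045},
    {"jaw": 1,"xyz": [-44,2,0],"twist": -0.07},
    {"jaw": 1,"xyz": [-56,3,0],"twist": -0.095}
  ]
}}

```text
time: 8.62
ee_pos: [0.5284, 0.0081, -0.0195]
tcp_rot: [-180.0, -0.0, 171.3]
wrist_force: [-1.5, 0.2, 0.9]
opening: 0.0857
grasp_force: 0.8
```

```bash
python3 look.py | grep -E "px \[(2[89]|3[0-3])."; python3 go.py 605 -8.5 -19 180
```

```text
wells/red px [292. 134.] ctr [773.6  87.3] size [81.9 21.7] ang 87.4 121.5
wells/red px [339. 118.] ctr [833.1 -71.4] size [38.8 34.1] ang 0.8 88.0
bright px [338. 127.] ctr [803.4 -70.1] size [91.  71.3] ang 1.1 415.5
t 8.68 p [529.7   7.9 -19.4] rot [1.800e+02 1.000e-01 1.714e+02] F [-1.6 -0.4  1.4] q [  1.   5. -17.  68.  -0.   9.] op 85.4
xyz [-76.9  -4.9  -0.3] twist -0.151
```

Contact force confirms it is pushing (about 1.5 N), so I'll continue.

Emit:
{"api": "apply_moves", "payload": {
  "motion": [
    {"jaw": 1,"xyz": [-13,-1,0],"twist": -0.03},
    {"jaw": 1,"xyz": [-26,-2,0],"twist": -0.055},
    {"jaw": 1,"xyz": [-39,-3,0],"twist": -0.08},
    {"jaw": 1,"xyz": [-52,-3,0],"twist": -0.105},
    {"jaw": 1,"xyz": [-64,-4,0],"twist": -0.13}
  ]
}}

```text
time: 9.3
ee_pos: [0.5911, -0.0056, -0.0195]
tcp_rot: [180.0, -0.0, 178.8]
wrist_force: [-2.0, 0.4, 0.7]
opening: 0.0856
grasp_force: 0.8
```

Emit:
{"api": "apply_moves", "payload": {
  "motion": [
    {"jaw": 1,"xyz": [-7,0,0],"twist": -0.012},
    {"jaw": 1,"xyz": [-12,0,0],"twist": -0.022},
    {"jaw": 1,"xyz": [-12,0,0],"twist": -0.022},
    {"jaw": 1,"xyz": [20,0,0],"twist": -0.022},
    {"jaw": 1,"xyz": [70,0,-15],"twist": -0.022}
  ]
}}

```text
time: 9.93
ee_pos: [0.519, -0.0037, -0.0055]
tcp_rot: [180.0, -0.1, 179.9]
wrist_force: [-1.4, -0.3, 1.0]
opening: 0.0855
grasp_force: 0.0
```

Emit:
{"api": "apply_moves", "payload": {
  "motion": [
    {"jaw": 0.6,"xyz": [50,0,-30],"twist": 0.18},
    {"jaw": 0.6,"xyz": [90,40,-70],"twist": 0.36},
    {"jaw": 0.6,"xyz": [110,90,-80],"twist": 0.54},
    {"jaw": 0.6,"xyz": [110,90,-80],"twist": 0.72},
    {"jaw": 0.6,"xyz": [110,90,-80],"twist": 0.9}
  ]
}}

```text
time: 10.55
ee_pos: [0.4101, 0.0873, 0.0762]
tcp_rot: [179.9, 0.0, 128.5]
wrist_force: [1.6, -0.6, 0.3]
opening: 0.0682
grasp_force: 0.0
```

```bash
python3 look.py | grep -E "px \[(2[4-9]|3[0-3])."; python3 go.py
```

```text
wells/red px [317. 168.] ctr [657.   -1.6] size [ 68.  104.1] ang 1.1 596.5
wells/red px [292. 134.] ctr [771.9  87. ] size [82.1 25.1] ang 87.8 132.5
wells/red px [339. 118.] ctr [833.1 -71.4] size [38.8 34.1] ang 0.8 87.0
bright px [318. 169.] ctr [653.7  -2. ] size [ 88.4 130.5] ang 1.1 990.0
bright px [241. 167.] ctr [655.8 257.3] size [ 88.6 107. ] ang 1.0 774.0
bright px [277. 133.] ctr [773.8 131.3] size [170.8  65.2] ang 86.8 581.5
bright px [338. 126.] ctr [803.4 -70. ] size [91.  71.3] ang 1.1 415.0
t 10.6 p [410.2  86.9  76. ] rot [179.9   0.  127.9] F [-0.1  0.6 -0.7] q [ 12. -14. -23.  80.   0.  64.] op 68.3
```

```bash
python3 go.py 655 -100 40 90
```

```text
t 10.6 p [410.2  86.9  76. ] rot [179.9   0.  127.9] F [-0.1  0.6 -0.7] q [ 12. -14. -23.  80.   0.  64.] op 68.3
xyz [-297.9   78.2   36.2] twist 0.662
```

Emit:
{"api": "apply_moves", "payload": {
  "motion": [
    {"jaw": 0.6,"xyz": [-58,16,0],"twist": 0.16},
    {"jaw": 0.6,"xyz": [-116,32,0],"twist": 0.32},
    {"jaw": 0.6,"xyz": [-175,46,0],"twist": 0.48},
    {"jaw": 0.6,"xyz": [-234,62,0],"twist": 0.64},
    {"jaw": 0.6,"xyz": [-290,77,20],"twist": 0.662}
  ]
}}

```text
time: 11.22
ee_pos: [0.6544, -0.0934, 0.0568]
tcp_rot: [179.8, 0.0, 90.8]
wrist_force: [0.6, 1.0, 0.1]
opening: 0.0684
grasp_force: 0.0
```

```bash
python3 go.py 655 -100 -15 90
```

```text
t 11.22 p [654.4 -93.4  56.8] rot [179.8   0.   90.8] F [0.6 1.  0.1] q [-8. 20. 10. 80.  0. 81.] op 68.4
xyz [-6.6  0.3 71.8] twist 0.014
```

Emit:
{"api": "apply_moves", "payload": {
  "motion": [
    {"jaw": 0.6,"xyz": [-7,0,30],"twist": 0.014},
    {"jaw": 0.6,"xyz": [-8,0,55],"twist": 0.014},
    {"jaw": 0.6,"xyz": [-8,0,68],"twist": 0.014},
    {"jaw": 0.6,"xyz": [-8,0,72],"twist": 0.014},
    {"jaw": 0.6,"xyz": [-8,0,72],"twist": 0.014}
  ]
}}

```text
time: 11.85
ee_pos: [0.6524, -0.0995, -0.0156]
tcp_rot: [179.9, 0.0, 90.1]
wrist_force: [-0.4, 0.2, 0.7]
opening: 0.0685
grasp_force: 0.0
```

```bash
python3 tips.py; python3 go.py 656 0 -17 90; python3 look.py | grep -E "px \[3[01]"
```

```text
neg tip low z 4.9 along/perp -34.0 1.1
pos tip low z 4.8 along/perp 34.2 0.9
t 11.9 p [652.6 -99.5 -15.2] rot [179.9   0.   90.1] F [-0.6 -0.6  0.4] q [-9. 22.  4. 72. -0. 81.] op 68.1
xyz [99.5  3.5  1.8] twist 0.001
wells/red px [316. 167.] ctr [657.2   3.3] size [97.7 70.5] ang 88.6 494.5
```

View pics/wt.png

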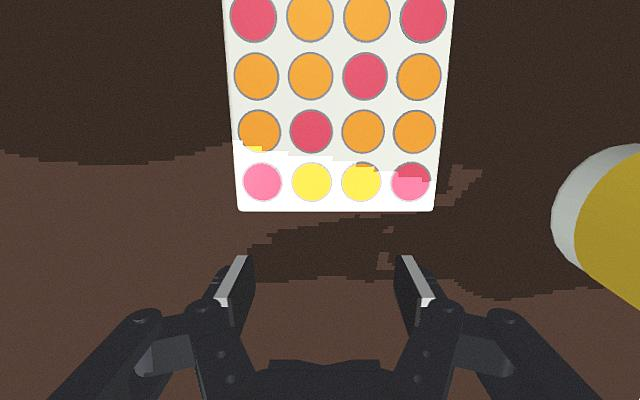

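The wrist view shows the plate end (235–435, row 210) square to the pads, about 4 mm to their right. The bottle is clear at right. I'll push along +y.

Emit:
{"api": "apply_moves", "payload": {
  "motion": [
    {"jaw": 0.6,"xyz": [8,3,0],"twist": 0},
    {"jaw": 0.6,"xyz": [16,3,0],"twist": 0},
    {"jaw": 0.6,"xyz": [24,3,0],"twist": 0},
    {"jaw": 0.6,"xyz": [38,4,0],"twist": 0},
    {"jaw": 0.6,"xyz": [53,4,0],"twist": 0}
  ]
}}

```text
time: 12.58
ee_pos: [0.6562, -0.0457, -0.0163]
tcp_rot: [180.0, 0.0, 90.0]
wrist_force: [-0.2, -2.0, 1.3]
opening: 0.0685
grasp_force: 0.8
```

Emit:
{"api": "apply_moves", "payload": {
  "motion": [
    {"jaw": 0.6,"xyz": [16,0,0],"twist": 0},
    {"jaw": 0.6,"xyz": [32,0,0],"twist": 0},
    {"jaw": 0.6,"xyz": [48,1,0],"twist": 0},
    {"jaw": 0.6,"xyz": [64,1,0],"twist": 0},
    {"jaw": 0.6,"xyz": [78,1,0],"twist": 0}
  ]
}}

```text
time: 13.2
ee_pos: [0.657, 0.0325, -0.0165]
tcp_rot: [-180.0, 0.0, 90.0]
wrist_force: [-0.3, -1.4, 1.5]
opening: 0.0685
grasp_force: 0.8
```

```bash
python3 tips.py; python3 go.py 658 120 -15 90 659 175.5 -15 90; cp pics/wt.png pics/w3.png
```

```text
neg tip low z 5.0 along/perp -33.6 -0.8
pos tip low z 4.7 along/perp 34.6 -2.3
t 13.25 p [656.9  34.  -16.6] rot [-180.    -0.    90.1] F [-0.2  1.3 -0.5] q [ 3. 21.  3. 72.  0. 93.] op 68.9
xyz [86.   1.2 -1.5] twist 0.002
xyz [141.5   2.3  -1.4] twist 0.002
```

View pics/w3.png

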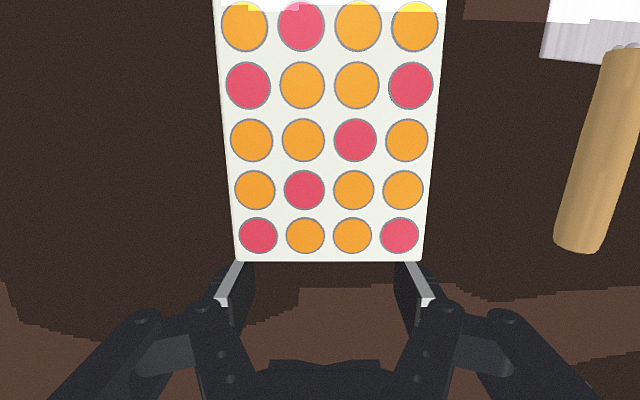

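The plate end (237–422, row 261) sits flush on both pads, centred to about 2 mm. I'll continue.

Emit:
{"api": "apply_moves", "payload": {
  "motion": [
    {"jaw": 0.6,"xyz": [16,0,-1],"twist": 0},
    {"jaw": 0.6,"xyz": [32,0,-1],"twist": 0},
    {"jaw": 0.6,"xyz": [48,0,-1],"twist": 0},
    {"jaw": 0.6,"xyz": [62,0,-1],"twist": 0},
    {"jaw": 0.6,"xyz": [74,0,-1],"twist": 0}
  ]
}}

```text
time: 13.88
ee_pos: [0.6569, 0.1064, -0.0155]
tcp_rot: [-180.0, -0.0, 90.0]
wrist_force: [0.2, -0.1, 0.8]
opening: 0.0682
grasp_force: 0.3
```

Emit:
{"api": "apply_moves", "payload": {
  "motion": [
    {"jaw": 0.6,"xyz": [10,0,0],"twist": 0},
    {"jaw": 0.6,"xyz": [20,0,0],"twist": 0},
    {"jaw": 0.6,"xyz": [30,0,0],"twist": 0},
    {"jaw": 0.6,"xyz": [38,0,0],"twist": 0},
    {"jaw": 0.6,"xyz": [44,0,0],"twist": 0}
  ]
}}

```text
time: 14.5
ee_pos: [0.6569, 0.1498, -0.0155]
tcp_rot: [-180.0, 0.0, 90.0]
wrist_force: [-0.3, -1.0, -0.9]
opening: 0.0685
grasp_force: 0.2
```

```bash
python3 tips.py; python3 go.py 659 175.5 -15 90; cp pics/wt.png pics/w4.png
```

```text
neg tip low z 4.8 along/perp -33.7 -1.8
pos tip low z 4.8 along/perp 34.5 -0.8
t 14.55 p [657.  150.4 -15.5] rot [180.  -0.  90.] F [ 0.   1.4 -1.1] q [ 13.  24.   6.  73.   0. 103.] op 68.2
xyz [25.1  2.1 -0.5] twist 0.001
```

View pics/w4.png

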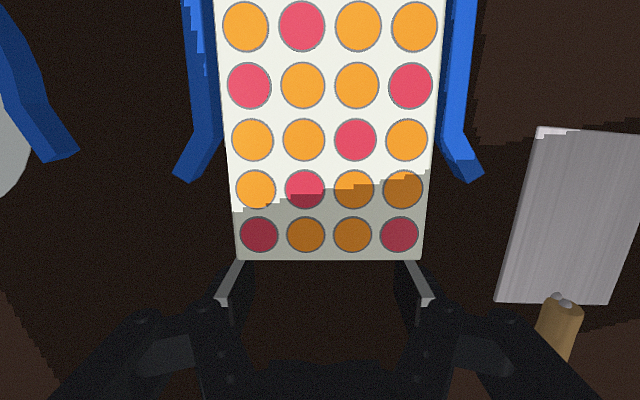

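The plate is between the nest side walls (205–450) and straight. I'll push slowly the last ~25 mm, watching the force.

Emit:
{"api": "apply_moves", "payload": {
  "motion": [
    {"jaw": 0.6,"xyz": [5,0,0],"twist": 0},
    {"jaw": 0.6,"xyz": [10,0,0],"twist": 0},
    {"jaw": 0.6,"xyz": [14,0,0],"twist": 0},
    {"jaw": 0.6,"xyz": [18,0,0],"twist": 0},
    {"jaw": 0.6,"xyz": [21,0,0],"twist": 0}
  ]
}}

```text
time: 15.18
ee_pos: [0.657, 0.1706, -0.0155]
tcp_rot: [180.0, 0.0, 90.0]
wrist_force: [0.4, -0.1, -0.7]
opening: 0.0682
grasp_force: 0.3
```

Emit:
{"api": "apply_moves", "payload": {
  "motion": [
    {"jaw": 0.6,"xyz": [1,0,0],"twist": 0},
    {"jaw": 0.6,"xyz": [2,0,0],"twist": 0},
    {"jaw": 0.6,"xyz": [3,0,0],"twist": 0},
    {"jaw": 0.6,"xyz": [3,0,0],"twist": 0}
  ]
}}

```text
time: 15.68
ee_pos: [0.657, 0.1734, -0.0155]
tcp_rot: [180.0, -0.0, 90.0]
wrist_force: [-0.3, -0.4, 0.4]
opening: 0.0682
grasp_force: 0.0
```

Emit:
{"api": "apply_moves", "payload": {
  "motion": [
    {"jaw": 0.6,"xyz": [1,0,0],"twist": 0},
    {"jaw": 0.6,"xyz": [2,0,0],"twist": 0},
    {"jaw": 0.6,"xyz": [3,0,0],"twist": 0}
  ]
}}

```text
time: 16.05
ee_pos: [0.6569, 0.175, -0.0154]
tcp_rot: [-180.0, 0.1, 90.0]
wrist_force: [-1.2, -10.8, 2.5]
opening: 0.0681
grasp_force: 5.2
```

```bash
python3 tips.py; python3 go.py 659 175.5 -15 90; python3 - <<'E'
from h import *
# wrist image: plate front edge & wing tips on planes; use white edge
P=camera_params("wrist"); a=cv2.imread("pics/wt.png"); hsv=cv2.cvtColor(a,cv2.COLOR_BGR2HSV)
m=(hsv[...,1]<60)&(hsv[...,2]>90)
r=[np.nonzero(m[150:290,c])[0].max()+150 for c in range(270,400,10)]; print(r)
print(onplane(P,[[c,np.median(r)] for c in(260,330,400)],.02)*1000)
b=(hsv[...,0]>100)&(hsv[...,0]<128)&(hsv[...,1]>110)&(hsv[...,2]>40)
for lo,hi in((150,235),(425,500)):
    v,u=np.nonzero(b[:,lo:hi]); i=np.argsort(v)[-10:]; print(u[i].mean()+lo,v[i].mean(),onplane(P,[[u[i].mean()+lo,v[i].mean()]],.007)*1000)
E
```

```text
neg tip low z 5.0 along/perp -33.6 -1.7
pos tip low z 4.6 along/perp 34.5 -1.1
t 16.1 p [656.9 175.  -15.4] rot [-1.8e+02  1.0e-01  9.0e+01] F [-1.3 -7.2  2.7] q [ 15.  24.   7.  73.  -0. 105.] op 68.6
xyz [ 0.5  2.1 -0.4] twist -0.001
[np.int64(260), np.int64(259), np.int64(259), np.int64(260), np.int64(260), np.int64(260), np.int64(260), np.int64(260), np.int64(260), np.int64(259), np.int64(259), np.int64(259), np.int64(259)]
[[630.23735213 190.7280749   20.        ]
 [659.85362062 190.77815206  20.        ]
 [689.51124079 190.69318442  20.        ]]
195.5 237.4 [[598.13539576 195.17344194   7.        ]]
460.9 237.1 [[720.43801456 195.28090167   7.        ]]
```

The force rose to 11 N at TCP y=175, which matches the computed seated position, so the plate is home. I'll back off and go behind the dish.

Emit:
{"api": "apply_moves", "payload": {
  "motion": [
    {"jaw": 0.6,"xyz": [-10,0,0],"twist": 0},
    {"jaw": 0.6,"xyz": [-50,0,-10],"twist": 0},
    {"jaw": 0.6,"xyz": [-100,-10,-40],"twist": 0},
    {"jaw": 0.6,"xyz": [-150,-25,-75],"twist": 0},
    {"jaw": 0.6,"xyz": [-205,-40,-80],"twist": 0}
  ]
}}

```text
time: 16.73
ee_pos: [0.618, -0.0301, 0.0677]
tcp_rot: [179.7, -0.0, 90.1]
wrist_force: [1.2, -0.8, 0.2]
opening: 0.0685
grasp_force: 0.0
```

Emit:
{"api": "apply_moves", "payload": {
  "motion": [
    {"jaw": 0.6,"xyz": [-60,-10,0],"twist": 0},
    {"jaw": 0.6,"xyz": [-120,-20,0],"twist": 0},
    {"jaw": 0.6,"xyz": [-180,-30,0],"twist": 0},
    {"jaw": 0.6,"xyz": [-240,-40,0],"twist": 0},
    {"jaw": 0.6,"xyz": [-290,-40,0],"twist": 0}
  ]
}}

```text
time: 17.35
ee_pos: [0.5762, -0.3212, 0.0649]
tcp_rot: [180.0, -0.0, 90.0]
wrist_force: [1.4, 0.4, -0.0]
opening: 0.0685
grasp_force: 0.0
```

```bash
python3 go.py 577 -318 -15.5 90; python3 look.py | grep -E "px \[(2[3-9]|39|40)"
```

```text
t 17.35 p [ 576.2 -321.2   64.9] rot [180.  -0.  90.] F [ 1.4  0.4 -0. ] q [-29.  20.  10.  81.   0.  61.] op 68.5
xyz [ 3.2  0.7 80.4] twist -0.001
wells/red px [392. 193.] ctr [ 575.7 -250.7] size [83.7 86.7] ang 1.1 514.5
wells/red px [242. 166.] ctr [659.2 250.7] size [ 68.2 107.2] ang 1.0 602.5
wells/red px [292. 134.] ctr [772.6  87.1] size [82.6 25.4] ang 86.1 146.5
bright px [247. 223.] ctr [474.8 227.6] size [103.7 103.6] ang 46.6 775.0
bright px [392. 194.] ctr [ 575.8 -249.2] size [104.1 103.2] ang 0.1 754.0
bright px [244. 167.] ctr [656.  246.3] size [ 88.6 130.8] ang 1.0 954.0
bright px [390. 143.] ctr [ 747.3 -244.8] size [74.5 62.5] ang 90.0 366.5
bright px [276. 133.] ctr [773.5 131.4] size [170.6  68.9] ang 86.5 620.5
```

The plate is confirmed home: wells centre (659.2,250.7) against the nest at (659.3,250.5). I'll descend behind the dish.

Emit:
{"api": "apply_moves", "payload": {
  "motion": [
    {"jaw": 0.6,"xyz": [-2,0,40],"twist": 0},
    {"jaw": 0.6,"xyz": [-2,0,65],"twist": 0},
    {"jaw": 0.6,"xyz": [-2,0,76],"twist": 0},
    {"jaw": 0.6,"xyz": [-2,0,80],"twist": 0},
    {"jaw": 0.6,"xyz": [-2,0,80],"twist": 0}
  ]
}}

```text
time: 18.02
ee_pos: [0.5776, -0.3208, -0.0146]
tcp_rot: [179.9, 0.0, 90.0]
wrist_force: [0.0, 0.7, -0.4]
opening: 0.0682
grasp_force: 0.0
```

```bash
python3 tips.py; python3 go.py 576 -298 -15.5 90 465.4 66 -15.5 90; cp pics/wt.png pics/w5.png
```

```text
neg tip low z 5.1 along/perp -33.9 -0.6
pos tip low z 5.1 along/perp 34.4 -0.2
t 18.07 p [ 577.7 -320.9  -14.3] rot [179.9   0.   90. ] F [0.6 0.5 0.4] q [-29.  22.   4.  72.   0.  61.] op 68.3
xyz [22.9 -1.7  1.2] twist 0.0
xyz [ 386.9 -112.1    0.8] twist 0.0
```

View pics/w5.png

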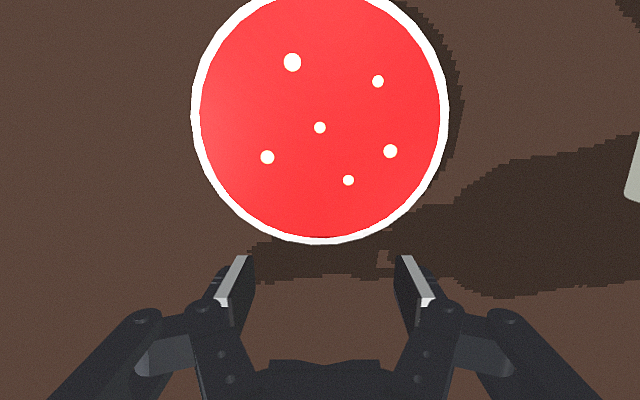

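The wrist view shows the dish centred (col 320) between the pads (col 324). From here I'll work from measured numbers only. Pushing now.

Emit:
{"api": "apply_moves", "payload": {
  "motion": [
    {"jaw": 0.6,"xyz": [10,-2,0],"twist": 0},
    {"jaw": 0.6,"xyz": [18,-2,0],"twist": 0},
    {"jaw": 0.6,"xyz": [24,-2,0],"twist": 0},
    {"jaw": 0.6,"xyz": [36,-5,0],"twist": 0},
    {"jaw": 0.6,"xyz": [50,-9,0],"twist": 0}
  ]
}}

```text
time: 18.7
ee_pos: [0.568, -0.27, -0.0153]
tcp_rot: [180.0, 0.0, 90.0]
wrist_force: [0.3, -0.4, 1.1]
opening: 0.0684
grasp_force: 0.7
```

Emit:
{"api": "apply_moves", "payload": {
  "motion": [
    {"jaw": 0.6,"xyz": [16,-5,0],"twist": 0},
    {"jaw": 0.6,"xyz": [32,-10,0],"twist": 0},
    {"jaw": 0.6,"xyz": [48,-15,0],"twist": 0},
    {"jaw": 0.6,"xyz": [64,-20,0],"twist": 0},
    {"jaw": 0.6,"xyz": [80,-25,0],"twist": 0}
  ]
}}

```text
time: 19.32
ee_pos: [0.5427, -0.1896, -0.0154]
tcp_rot: [180.0, 0.0, 90.0]
wrist_force: [1.5, -1.4, 0.8]
opening: 0.0682
grasp_force: 0.8
```

```bash
cat > dish.py <<'E'
from h import *
P=camera_params("wrist"); a,_=camera("wrist"); hsv=cv2.cvtColor(np.ascontiguousarray(a[:,:,::-1]),cv2.COLOR_BGR2HSV)
m=((hsv[...,0]<8)|(hsv[...,0]>170))&(hsv[...,1]>120)&(hsv[...,2]>40)
m=cv2.morphologyEx(m.astype(np.uint8)*255,cv2.MORPH_CLOSE,np.ones((15,15)))
k=max(cv2.findContours(m,cv2.RETR_EXTERNAL,cv2.CHAIN_APPROX_NONE)[0],key=cv2.contourArea)[:,0]
k=k[(k[:,1]>3)]
w=onplane(P,k,.018)[:,:2]*1000
A=np.c_[2*w,np.ones(len(w))]; s=np.linalg.lstsq(A,(w**2).sum(1),rcond=None)[0]
print("dish",s[:2].round(1),"r",np.sqrt(s[2]+s[0]**2+s[1]**2).round(1))
E
python3 dish.py; python3 go.py 465.4 66 -15.5 90
```

```text
dish [ 542.9 -141.8] r 46.2
t 19.38 p [ 542.1 -188.   -15.5] rot [-1.80e+02 -1.00e-01  9.01e+01] F [ 1.4  0.8 -0.1] q [-19.  10. -10.  70.   0.  71.] op 68.1
xyz [254.1 -76.4   0.3] twist 0.001
```

Emit:
{"api": "apply_moves", "payload": {
  "motion": [
    {"jaw": 0.6,"xyz": [17,-5,0],"twist": 0},
    {"jaw": 0.6,"xyz": [34,-10,0],"twist": 0},
    {"jaw": 0.6,"xyz": [51,-15,0],"twist": 0},
    {"jaw": 0.6,"xyz": [68,-20,0],"twist": 0},
    {"jaw": 0.6,"xyz": [85,-26,0],"twist": 0}
  ]
}}

```text
time: 20.0
ee_pos: [0.5166, -0.1045, -0.0156]
tcp_rot: [-180.0, -0.0, 90.0]
wrist_force: [0.5, -1.0, -0.5]
opening: 0.0682
grasp_force: 0.3
```

Emit:
{"api": "apply_moves", "payload": {
  "motion": [
    {"jaw": 0.6,"xyz": [17,-5,0],"twist": 0},
    {"jaw": 0.6,"xyz": [34,-10,0],"twist": 0},
    {"jaw": 0.6,"xyz": [51,-15,0],"twist": 0},
    {"jaw": 0.6,"xyz": [68,-20,0],"twist": 0},
    {"jaw": 0.6,"xyz": [85,-26,0],"twist": 0}
  ]
}}

```text
time: 20.62
ee_pos: [0.4907, -0.0196, -0.0155]
tcp_rot: [180.0, -0.0, 90.0]
wrist_force: [-0.3, -1.1, -0.3]
opening: 0.0684
grasp_force: 0.2
```

```bash
python3 dish.py; python3 go.py 465.4 66 -15.5 90 475.5 186 -15.5 90
```

```text
dish [491.1  28.1] r 45.9
t 20.68 p [489.9 -18.2 -15.6] rot [-180.    -0.    90.1] F [0.  1.4 0.2] q [ -2.  -1. -22.  69.   0.  88.] op 68.7
xyz [ 84.2 -24.5   0. ] twist 0.001
xyz [ 2.042e+02 -1.420e+01  1.000e-01] twist 0.001
```

Emit:
{"api": "apply_moves", "payload": {
  "motion": [
    {"jaw": 0.6,"xyz": [17,-5,0],"twist": 0},
    {"jaw": 0.6,"xyz": [34,-10,0],"twist": 0},
    {"jaw": 0.6,"xyz": [51,-15,0],"twist": 0},
    {"jaw": 0.6,"xyz": [68,-20,0],"twist": 0},
    {"jaw": 0.6,"xyz": [84,-25,0],"twist": 0}
  ]
}}

```text
time: 21.3
ee_pos: [0.4656, 0.0645, -0.0155]
tcp_rot: [180.0, 0.0, 90.0]
wrist_force: [0.1, -0.9, 0.1]
opening: 0.0682
grasp_force: 0.3
```

Emit:
{"api": "apply_moves", "payload": {
  "motion": [
    {"jaw": 0.6,"xyz": [15,1,0],"twist": 0},
    {"jaw": 0.6,"xyz": [30,2,0],"twist": 0},
    {"jaw": 0.6,"xyz": [45,4,0],"twist": 0},
    {"jaw": 0.6,"xyz": [58,5,0],"twist": 0},
    {"jaw": 0.6,"xyz": [68,6,0],"twist": 0}
  ]
}}

```text
time: 21.92
ee_pos: [0.4721, 0.1321, -0.0155]
tcp_rot: [-180.0, 0.0, 90.0]
wrist_force: [0.1, -1.6, 0.5]
opening: 0.0685
grasp_force: 0.5
```

```bash
python3 dish.py; python3 go.py 474.5 187.5 -15.5 90
```

```text
dish [472.4 180. ] r 45.3
t 21.98 p [472.2 132.8 -15.5] rot [180.  -0.  90.] F [-0.1  1.8 -0.1] q [ 16.  -1. -22.  69.   0. 106.] op 68.1
xyz [54.7  2.3  0. ] twist 0.001
```

Emit:
{"api": "apply_moves", "payload": {
  "motion": [
    {"jaw": 0.6,"xyz": [10,1,0],"twist": 0},
    {"jaw": 0.6,"xyz": [20,1,0],"twist": 0},
    {"jaw": 0.6,"xyz": [30,2,0],"twist": 0},
    {"jaw": 0.6,"xyz": [39,2,0],"twist": 0},
    {"jaw": 0.6,"xyz": [46,3,0],"twist": 0}
  ]
}}

```text
time: 22.6
ee_pos: [0.4749, 0.1779, -0.0155]
tcp_rot: [-180.0, 0.0, 90.0]
wrist_force: [0.5, -1.0, 0.3]
opening: 0.068
grasp_force: 0.3
```

Emit:
{"api": "apply_moves", "payload": {
  "motion": [
    {"jaw": 0.6,"xyz": [3,0,0],"twist": 0},
    {"jaw": 0.6,"xyz": [5,0,0],"twist": 0},
    {"jaw": 0.6,"xyz": [7,0,0],"twist": 0},
    {"jaw": 0.6,"xyz": [7,0,0],"twist": 0}
  ]
}}

```text
time: 23.1
ee_pos: [0.475, 0.1843, -0.0155]
tcp_rot: [-180.0, -0.0, 90.0]
wrist_force: [0.5, -0.1, -0.2]
opening: 0.0683
grasp_force: 0.0
```

```bash
python3 dish.py; python3 go.py 474.5 187.5 -15.5 90
```

```text
dish [474.9 232.4] r 45.9
t 23.15 p [475.  184.3 -15.4] rot [180.  -0.  90.] F [-0.6  0.   1.2] q [ 21.   2. -19.  69.   0. 111.] op 68.3
xyz [ 3.2 -0.5  0.1] twist 0.0
```

Emit:
{"api": "apply_moves", "payload": {
  "motion": [
    {"jaw": 0.6,"xyz": [1,0,0],"twist": 0},
    {"jaw": 0.6,"xyz": [2,0,0],"twist": 0},
    {"jaw": 0.6,"xyz": [3,0,0],"twist": 0},
    {"jaw": 0.6,"xyz": [3,0,0],"twist": 0}
  ]
}}

```text
time: 23.65
ee_pos: [0.475, 0.1874, -0.0155]
tcp_rot: [180.0, -0.0, 90.0]
wrist_force: [0.4, 0.9, 0.6]
opening: 0.0683
grasp_force: 0.1
```

```bash
python3 dish.py; python3 go.py
```

```text
dish [474.9 234.9] r 45.6
t 23.7 p [475.  187.4 -15.5] rot [-180.   -0.   90.] F [ 0.2 -0.3  0.4] q [ 22.   2. -19.  69.   0. 112.] op 68.1
```

Emit:
{"api": "apply_moves", "payload": {
  "motion": [
    {"jaw": 0.6,"xyz": [1,0,0],"twist": 0},
    {"jaw": 0.6,"xyz": [2,0,0],"twist": 0},
    {"jaw": 0.6,"xyz": [2,0,0],"twist": 0}
  ]
}}

```text
time: 24.08
ee_pos: [0.4749, 0.1887, -0.0155]
tcp_rot: [-180.0, 0.1, 90.0]
wrist_force: [0.2, -4.8, 1.0]
opening: 0.0687
grasp_force: 2.1
```

Contact is 5 N at the expected place, so the dish is home. I'll back off, rise, and close the jaws.

Emit:
{"api": "apply_moves", "payload": {
  "motion": [
    {"jaw": 0.6,"xyz": [-10,0,0],"twist": 0},
    {"jaw": 0.6,"xyz": [-25,0,0],"twist": 0},
    {"jaw": 0.6,"xyz": [-40,0,-40],"twist": 0},
    {"jaw": -1,"xyz": [-40,0,-95],"twist": 0},
    {"jaw": -1,"xyz": [-40,0,-115],"twist": 0}
  ]
}}

```text
time: 24.7
ee_pos: [0.4762, 0.1487, 0.103]
tcp_rot: [179.8, -0.1, 90.0]
wrist_force: [-0.0, -0.4, -0.0]
opening: 0.0327
grasp_force: 0.0
```

Emit:
{"api": "apply_moves", "payload": {
  "motion": [
    {"jaw": -1,"xyz": [60,4,0],"twist": 0},
    {"jaw": -1,"xyz": [120,8,0],"twist": 0},
    {"jaw": -1,"xyz": [180,12,0],"twist": 0},
    {"jaw": -1,"xyz": [240,16,0],"twist": 0},
    {"jaw": -1,"xyz": [268,18,0],"twist": 0}
  ]
}}

```text
time: 25.32
ee_pos: [0.4928, 0.4193, 0.0989]
tcp_rot: [-180.0, -0.0, 90.1]
wrist_force: [0.1, -1.4, -0.1]
opening: -0.0001
grasp_force: 0.0
```

```bash
python3 - <<'E'
import re;s=open("tips.py").read().replace("abs(s)<62","abs(s)<20").replace("(d<.16)","(d<.17)").replace("W[...,2]>4","W[...,2]>60")
s+='''
hsv=cv2.cvtColor(np.ascontiguousarray(a[:,:,::-1]),cv2.COLOR_BGR2HSV)
g=(hsv[...,0]>45)&(hsv[...,0]<85)&(hsv[...,1]>90)&(hsv[...,2]>50)
print("green n",g.sum(),"world med",np.median(W[g],0) if g.any() else "", "min/max",W[g].min(0),W[g].max(0))
'''
open("btn.py","w").write(s)
E
python3 btn.py; python3 go.py 492 416 80 90; python3 look.py | grep -E "px \[(19|2[3-5])"
```

```text
neg tip low z 114.6 along/perp -3.5 9.3
pos tip low z 114.3 along/perp 3.3 9.3
green n 1216 world med [493.22239861 423.44080556  20.94753914] min/max [478.35701947 406.59152619  10.00079506] [509.43174188 498.91651647 253.19823444]
t 25.38 p [492.7 421.2  98.5] rot [-1.80e+02 -1.00e-01  9.02e+01] F [-2.8 -0.7 -0.7] q [ 40.  18.  12.  84.   0. 130.] op -0.0
xyz [-5.2 -0.7 18.5] twist 0.003
wells/red px [245. 221.] ctr [475.4 236.6] size [85.6 86. ] ang 1.1 535.5
wells/red px [242. 166.] ctr [659.2 251. ] size [ 68.2 107.8] ang 1.0 626.0
bright px [246. 221.] ctr [473.9 230.2] size [102. 106.] ang 1.1 779.0
bright px [244. 167.] ctr [654.3 245.9] size [ 91.9 130.8] ang 1.0 955.5
```

Both items are home: dish at (475.4,236.6), plate wells at (659.2,251.0). The button top is at about (493,420), z≈21, and the closed tips are at about TCP+16. I'll descend onto it.

Emit:
{"api": "apply_moves", "payload": {
  "motion": [
    {"jaw": -1,"xyz": [-1,0,40],"twist": 0},
    {"jaw": -1,"xyz": [-1,0,70],"twist": 0},
    {"jaw": -1,"xyz": [-1,0,82],"twist": 0},
    {"jaw": -1,"xyz": [-1,0,86],"twist": 0},
    {"jaw": -1,"xyz": [-1,0,86],"twist": 0}
  ]
}}

```text
time: 26.05
ee_pos: [0.4935, 0.4163, 0.0147]
tcp_rot: [179.9, -0.1, 90.0]
wrist_force: [-0.1, -0.4, 0.0]
opening: 0.0003
grasp_force: 0.0
```

Emit:
{"api": "apply_moves", "payload": {
  "motion": [
    {"jaw": -1,"xyz": [0,0,2],"twist": 0},
    {"jaw": -1,"xyz": [0,0,4],"twist": 0},
    {"jaw": -1,"xyz": [0,0,5],"twist": 0},
    {"jaw": -1,"xyz": [0,0,6],"twist": 0}
  ]
}}

```text
time: 26.55
ee_pos: [0.4931, 0.4165, 0.0079]
tcp_rot: [180.0, -0.0, 90.0]
wrist_force: [0.7, 1.4, 2.5]
opening: 0.0001
grasp_force: 1.2
```

Emit:
{"api": "apply_moves", "payload": {
  "motion": [
    {"jaw": -1,"xyz": [0,0,1],"twist": 0},
    {"jaw": -1,"xyz": [0,0,2],"twist": 0},
    {"jaw": -1,"xyz": [0,0,3],"twist": 0},
    {"jaw": -1,"xyz": [0,0,3],"twist": 0}
  ]
}}

```text
time: 27.05
ee_pos: [0.4931, 0.4165, 0.0047]
tcp_rot: [180.0, -0.0, 90.0]
wrist_force: [0.9, 0.8, 4.5]
opening: -0.0001
grasp_force: 2.1
```

Emit:
{"api": "apply_moves", "payload": {
  "motion": [
    {"jaw": -1,"xyz": [0,0,1],"twist": 0},
    {"jaw": -1,"xyz": [0,0,2],"twist": 0},
    {"jaw": -1,"xyz": [0,0,2],"twist": 0},
    {"jaw": -1,"xyz": [0,0,2],"twist": 0}
  ]
}}

```text
time: 27.55
ee_pos: [0.4932, 0.4165, 0.0036]
tcp_rot: [179.9, -0.0, 90.0]
wrist_force: [-0.4, -0.5, 10.7]
opening: -0.0004
grasp_force: 5.3
```

The force jumped to 10.7 N, so the button has bottomed out. I'll release it and rise clear.

Emit:
{"api": "apply_moves", "payload": {
  "motion": [
    {"jaw": -1,"xyz": [0,0,-5],"twist": 0},
    {"jaw": -1,"xyz": [0,0,-20],"twist": 0},
    {"jaw": -1,"xyz": [0,0,-60],"twist": 0},
    {"jaw": -1,"xyz": [0,0,-110],"twist": 0},
    {"jaw": -1,"xyz": [0,0,-110],"twist": 0}
  ]
}}

```text
time: 28.18
ee_pos: [0.4941, 0.4173, 0.1175]
tcp_rot: [179.7, -0.2, 90.0]
wrist_force: [-0.6, 0.7, -1.1]
opening: 0.0
grasp_force: 0.0
```

```bash
python3 look.py | grep -E "px \[(19|2[3-9])"; python3 btn.py | grep green; python3 go.py
```

```text
wells/red px [245. 221.] ctr [476.1 234.8] size [86.3 87.6] ang 65.4 533.5
wells/red px [242. 166.] ctr [659.2 251. ] size [ 68.2 107.8] ang 1.0 625.0
wells/red px [292. 134.] ctr [772.8  87.1] size [82.6 25.1] ang 86.1 145.0
bright px [246. 221.] ctr [473.9 230.2] size [102. 106.] ang 1.1 780.0
bright px [244. 167.] ctr [656.  245.9] size [ 88.6 130.6] ang 1.0 951.5
bright px [276. 133.] ctr [772.8 131.3] size [170.8  70. ] ang 86.5 621.5
green n 1093 world med [493.27247032 423.28232886  20.92522101] min/max [478.33735047 407.25272149  10.01006241] [508.68145666 496.11499746 269.19322703]
t 28.27 p [492.8 416.2 112.9] rot [180.  -0.  90.] F [-0.8 -0.3  0.5] q [ 40.  17.  13.  85.  -0. 130.] op -0.0
```

```bash
python3 -c "
from workcell import bot; print(bot.job_done())"
```

```text
the job is handed in; nothing more can be done
None
```

The job is handed in: the dish and the plate each measured within about 1 mm of their nest origins, and the scan button was pressed to its stop (10.7 N) and came back up. I viewed 11 pictures, one over the limit of 10, and no verdict was returned.

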